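# Turn the slide carrier on the slide warmer

## Task

Pick up the flat lifter from its sloped rest, slide its blade under the edge of the slide carrier that overhangs the front of the slide warmer, and turn the carrier over with it, so that it lies flat on the warmer's rubber top with its recessed slide face up; keep the fingers off the carrier. Then lay the lifter back on its rest as it was, and last set the steel hold-down weight upright on the middle of the turned carrier and let go. Leave the amber bottle, the white jar and the petri dish where they stand.

Things in the scene. Friction and masses are not known exactly. Their poses are not given: they have to be found in the camera images.
- warmer: Fixed slide warmer: white block 170 mm (its x) by 200 mm (its y), top 55 mm above the bench; its top is a black rubber pad (170 x 190 mm). Origin at the centre of its underside, on the bench. Its front is the face at its x = -85 mm, turned roughly to the robot.
- carrier: Loose aluminium slide carrier, 52 (its x) x 96 (its y) x 9 mm, about 90 g. It starts face down on the warmer's rubber, x roughly along the warmer's x. Its back (+z, up at the start) is a plain plate; its face (-z) has two recesses 4 mm deep with glass slides between 5 mm rims. Origin at the centre of the face side: underside at the start, upper side (9 mm above the pad) once turned.
- carrier_edge (a point): Middle of the carrier's near (-x) edge, carrier x = -26, z = 0 (the lower corner at the start). It stands 12 to 20 mm out over the warmer's front, with nothing beneath it.
- carrier_far (a point): Middle of the carrier's far edge, carrier x = +26, z = 0. It grips the rubber, so the carrier tips about it when the near edge is raised; on edge it is 52 mm tall and must be pushed some 10 degrees past upright to fall over, then lying 55 to 70 mm farther along +x.
- lifter: Loose straight lifter, about 60 g, 150 mm long along its x: black handle 14 mm wide (y), 12 mm thick (z), x = -90 to 0 mm; steel blade 28 mm wide, 2.5 mm thick, at the handle's mid-thickness, x = 0 to 60 mm. Origin on the handle's underside at its front end; z out of the handle's top. On its rest it slopes 30 degrees, blade end up.
- lifter_grip (a point): Centre of the lifter's handle 16 mm behind the front end of the handle (lifter x = -16, z = 6 mm); free of the rest on both sides and below. The best place to grip, across the 14 mm width.
- lifter_tip (a point): Middle of the blade's front edge, at mid-thickness (lifter x = 60, z = 6.25 mm).
- rest: Fixed aluminium rest: foot plate 150 x 60 mm and two open U-shaped saddles, one under the handle's end (24 mm between cheeks, a small stop behind the handle's end), one under the blade near its tip (38 mm between cheeks). Its x is the direction the blade points seen from above, roughly the robot's left. Origin on the bench (foot from x = -95 to 55 mm).
- rest_spot (a point): Where the lifter's grip point (lifter_grip) is when the lifter lies on its rest; 49 mm above the bench.
- weight: Loose steel hold-down weight, about 0.32 kg: base 40 mm (its x) by 60 mm (its y) by 16 mm high, with an upright grip plate on its middle, 12 mm thick (x), 30 mm wide (y), from 16 to 62 mm above the underside. Origin at the centre of its underside. Gripped across the 12 mm near the top.
- flask: Bystander: closed amber glass bottle, 60 mm diameter, 130 mm tall; origin at the centre of its underside.
- jar: Bystander: closed white plastic jar, 64 mm diameter, 75 mm tall; origin at the centre of its underside.
- petri: Bystander: closed clear petri dish, 60 mm diameter, 15 mm thick; origin at the centre of its underside.
Things that resemble listed ones, but are neither listed nor needed, are in the scene too. What is meant by the weight is not blue, and is the smaller of those in its own colour. Of the things that look like the lifter, the largest one is meant.

How it is judged:
By the outcome, as a careful person would: the job done as asked, in the order asked, and still so for the second after the job is handed in, with the robot touching nothing.
It also fails if it takes over 70 s, if anything falls off the work surface, if the arm or the gripper's body presses on something with over 40 N, if the wrist force passes 120 N, or if a joint passes its speed limit or range.

## Robot

A 7-joint arm with a two-finger parallel gripper is mounted at the origin on the work surface. World frame = base frame: x ahead of the robot, y to its left, z up, the work surface at z = 0. Lengths are in m, angles in rad, forces in N, time in s.
With the tool pointing down it reaches from about 0.4 to 0.85 m from the base axis. Payload 10.4 kg.
Tool frame: the origin (TCP) lies midway between the tips of the shut fingers; the grasp point (between the pads) lies 19 mm behind it; z points along the fingers, y is the line along which they close (so a half turn about z gives the same grasp; the last joint's range is limited). The gripper opens to 87 mm and grips with 3 to 60 N. Pads are 19 mm wide; open, the fingers measure 117 mm over their backs; the gripper's body (75 mm by 190 mm) begins 51 mm behind the grasp point.
Start: joints at [1.111, 0.332, -0.065, 1.46, 0.022, 1.35, -0.088], TCP at [0.264, -0.566, 0.223] pointing down, gripper open.
Joint ranges: [-2.6, 2.6], [-0.5, 2.12], [-1.47, 1.34], [0.16, 2.42], [-1.27, 4.41], [0.06, 2.06], [-2.6, 2.6]. Speed limits (rad/s): [2.22, 2.22, 2.79, 2.79, 3.14, 3.14, 3.14].

## Interface

Orientations are given as a unit quaternion [x, y, z, w].
In Python, from bench import r gives the robot as it stands.
- The arm moves only by the tool arm_command, never from a script. Its argument "moves" is one flat list of numbers, 4 for each row, row after row: the shift along the tool's x, y, z in cm, then the turn about the tool's z in degrees. A call has 1 to 12 rows; each row shifts and turns the commanded pose from where the row before left it, along the tool's axes as they then stand; what a row does not reach is not made up. A row lasts 1/12 s, in which the tool goes at most 41.7 mm and 7.16 degrees, less where a joint would pass 70% of its speed; a pose out of reach is approached as far as the arm can. A call with a gripper value outside its range is refused whole. "fingers" is the opening in per cent of the stroke, from 0 (shut) to 100 (fully open), set as the call begins (left out, the last holds). The fingers move at their own pace and stop on an object; "squeeze" is the grip in N (left out, the last holds). Time passes only in rows, so rows that do not move let the fingers close. It gives the time, the measured TCP pose, the force, the opening and the grip force at its end, in the units of the state.
- r.read_state(): the state, without advancing time (a new reading comes with each control period).
- r.camera(name): name is "side" or "top" or "wrist"; returns the picture (384x512x3 uint8, red, green, blue); there is no depth.
- r.camera_info(name): a dict with "fx", "fy", "cx", "cy" (pixels), "k1" (the pictures are not rectified: a ray, as slopes to the right and down, at radius r is drawn at 1 + k1 r^2 times it, then the intrinsics apply), "origin" and "attitude" of the camera in the world. Camera axes: x right, y up, looking along -z (the intrinsics and any distortion apply to the point x, -y, -z); pixel columns grow to the right and rows downward; lengths in m; the calibration is good to about 2 mm. A picture is of the moment at which its call begins: read the wrist's pose just before it. camera_info takes no time and is no camera call; for the wrist camera it gives the pose at the moment of the call.
- r.close_job(): hands the job in; it is judged then, once.
The state is a dict: "time": time; "joint_positions": joint angles; "joint_vel": joint speeds; "joint_torque": joint torques, N m; "ee_pos": TCP position; "eef_rot": TCP orientation; "ft_force": force on the tool from outside, world axes, zero at the start; "torque": the same for the moment, N m; "width": finger opening in m; "grip_force": force on a finger pad.
Only numpy, scipy, OpenCV 4.12 (cv2) and the standard library are available. Lean on these libraries where they do the work, as an engineer would, in place of code of your own. Each camera call takes 0.05 s, during which the arm holds its last target. There are 200 camera calls.

## Working session

There is one attempt and no reset: what is moved stays moved. The work goes in short steps, Python scripts to look and compute and a tool call to move; the robot and the scene stay as the last step left them, time stands still between calls to the robot, and variables do not carry over. Pictures are saved under pics/ and viewed, at most 10 in all, crops included, and the job is handed in when it is done.

Besides the shell and the picture viewer there is one more tool, called after "Request:" by a JSON object that holds its "name" and its "arguments", one argument or row to a line. arm_command: Moves the arm, as the interface text tells. Its arguments: {"type":"object","properties":{"moves":{"type":"array"},"fingers":{"type":"number"},"squeeze":{"type":"number"}},"required":["moves"]}

```bash
ls; mkdir -p pics; python3 - <<'E'
from bench import r
import cv2
s=r.read_state();print({k:s[k] for k in('time','ee_pos','eef_rot','width')})
for n in('side','top','wrist'):
    i=r.camera_info(n);print(n,i)
    p=r.camera(n);cv2.imwrite(f'pics/{n}0.png',cv2.cvtColor(p,cv2.COLOR_RGB2BGR))
a=[cv2.imread(f'pics/{n}0.png') for n in('top','side')]
cv2.imwrite('pics/t0.png',cv2.resize(a[0],(800,600),interpolation=cv2.INTER_CUBIC))
cv2.imwrite('pics/s0.png',cv2.resize(a[1],(800,600),interpolation=cv2.INTER_CUBIC))
E
```

```text
pics
{'time': 0.0, 'ee_pos': array([ 0.26421841, -0.56598623,  0.22175553]), 'eef_rot': array([ 9.76244899e-01,  2.16668865e-01, -1.89108458e-04, -6.81585164e-04]), 'width': 0.08724873396226442}
side {'fx': 347.1678992000251, 'fy': 347.1678992000251, 'cx': 252.9911333646127, 'cy': 190.53600068642132, 'k1': -0.10477486700971288, 'origin': array([0.37381642, 0.66373015, 0.63951014]), 'attitude': array([-0.06399204,  0.41788978,  0.89895692, -0.11467172])}
top {'fx': 491.01663460049866, 'fy': 491.01663460049866, 'cx': 259.69517877230487, 'cy': 195.29618535647043, 'k1': -0.09241569188422123, 'origin': array([0.4601939 , 0.05165931, 1.34057081]), 'attitude': array([-0.01296373,  0.03271512,  0.7077944 , -0.70554146])}
wrist {'fx': 269.5585785456915, 'fy': 269.5585785456915, 'cx': 252.8601072549858, 'cy': 191.8723022225925, 'k1': 0.005144745587873681, 'origin': array([ 0.32523891, -0.53817881,  0.38424547]), 'attitude': array([-0.10703975,  0.06895887, -0.5320921 ,  0.83705744])}
```

View pics/t0.png

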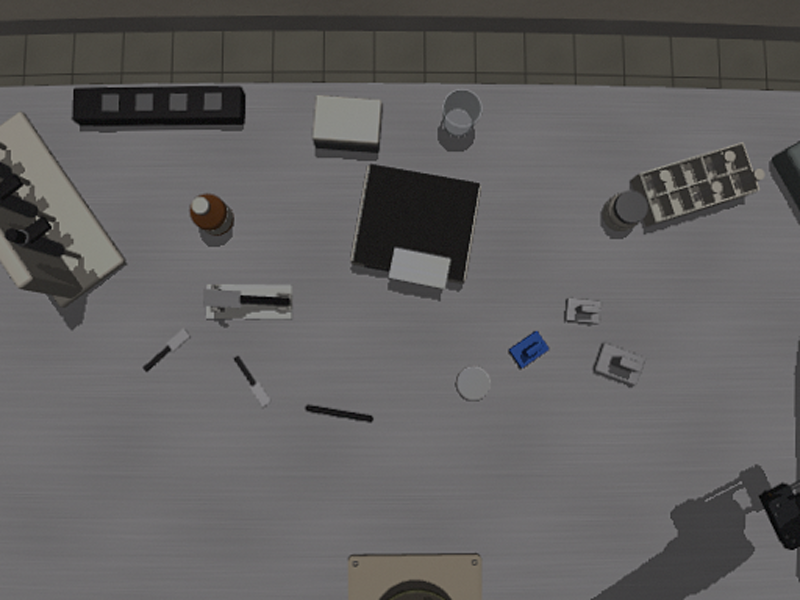

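View pics/s0.png

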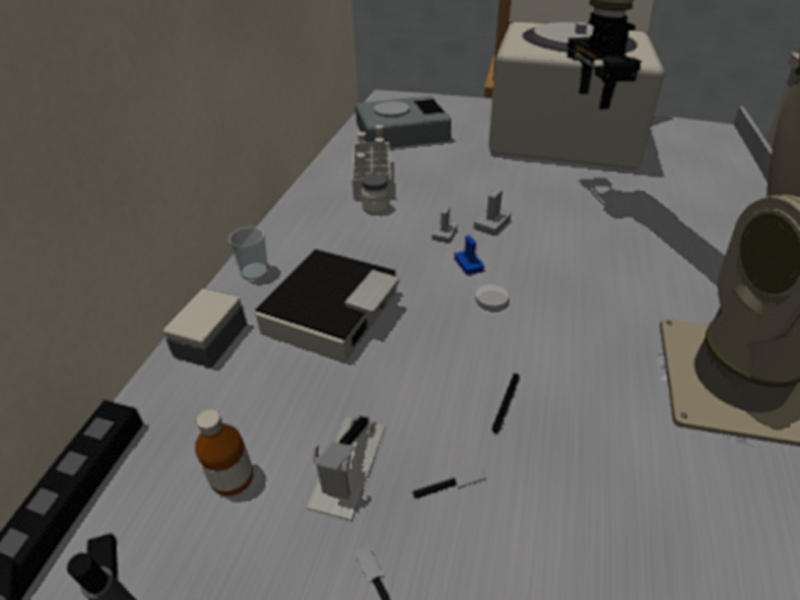

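Lifter candidates (800x600 top view): the one on its rest at (248,298), which is the largest; small ones at (165,350) and (252,380); a rod at (340,412). Weight candidates: small grey (583,310), large grey (620,363), blue (528,348). I choose the lifter at (248,298) and the weight at (583,310). The carrier is at (419,268) on the black pad, with the bottle, jar and dish at (208,213), (627,208) and (473,383).

```bash
cat > h.py <<'E'
import numpy as np,cv2
from scipy.spatial.transform import Rotation as R
from bench import r
def ray(i,px):
    px=np.atleast_2d(np.float64(px))
    K=np.array([[i['fx'],0,i['cx']],[0,i['fy'],i['cy']],[0,0,1]])
    u=cv2.undistortPoints(px[:,None],K,np.array([i['k1'],0,0,0,0.]))[:,0]
    d=np.c_[u[:,0],-u[:,1],-np.ones(len(u))]
    return np.array(i['origin']),R.from_quat(i['attitude']).apply(d)
def plane(i,px,z):
    o,d=ray(i,px);return o+d*((z-o[2])/d[:,2])[:,None]
def proj(i,P):
    c=R.from_quat(i['attitude']).inv().apply(np.atleast_2d(P)-i['origin'])
    s=c[:,:2]/-c[:,2:]*[1,-1];s=s*(1+i['k1']*(s**2).sum(1))[:,None]
    return s*[i['fx'],i['fy']]+[i['cx'],i['cy']]
def tri(i1,p1,i2,p2):
    o1,d1=ray(i1,p1);o2,d2=ray(i2,p2);d1=d1[0];d2=d2[0]
    A=np.c_[d1,-d2];t=np.linalg.lstsq(A,o2-o1,rcond=None)[0]
    return (o1+d1*t[0]+o2+d2*t[1])/2
def shot(n,f=None):
    i=r.camera_info(n);p=cv2.cvtColor(r.camera(n),cv2.COLOR_RGB2BGR)
    if f:cv2.imwrite('pics/'+f,p)
    return i,p
def rect(m,i,z):
    c=max(cv2.findContours(m.astype(np.uint8),cv2.RETR_EXTERNAL,cv2.CHAIN_APPROX_NONE)[0],key=cv2.contourArea)
    w=plane(i,c[:,0].astype(float),z)
    q=cv2.minAreaRect((w[:,:2]*1000).astype(np.float32))
    return q
E
python3 - <<'E'
from h import *
i=r.camera_info('top');p=cv2.imread('pics/top0.png');s=.64
def box(x0,y0,x1,y1):
    m=np.zeros(p.shape[:2],bool);m[int(y0*s):int(y1*s),int(x0*s):int(x1*s)]=1;return m
g=p.max(2).astype(int)
print('carrier',rect((g>120)&box(380,235,460,300),i,.064))
padm=(g<45)&box(340,155,490,290);print('pad',rect(padm,i,.055))
print('handle',rect((g<50)&box(232,285,300,315),i,.05))
print('weight top', rect((g>125)&box(555,285,612,335),i,.01))
a=p[170:215,125:195];b=p[180:250,340:420]
a=cv2.resize(a,(560,360),interpolation=cv2.INTER_CUBIC)
ww=p[175:255,345:425]; ww=cv2.resize(ww,(360,360),interpolation=cv2.INTER_CUBIC)
c=p[100:190,220:320];c=cv2.resize(c,(400,360))
top=np.hstack([a[:, :]]);
q=np.zeros((600,800,3),np.uint8);q[:240,:373]=cv2.resize(a,(373,240));q[:240,380:620]=cv2.resize(ww,(240,240));q[240:600,:400]=c
sd=cv2.imread('pics/side0.png')[250:340,190:260];q[240:600,410:690]=cv2.resize(sd,(280,360),interpolation=cv2.INTER_CUBIC)
cv2.imwrite('pics/crop1.png',np.clip(q*1.5,0,255).astype(np.uint8))
E
```

```text
carrier ((606.1594848632812, -6.410606384277344), (94.89588165283203, 50.130470275878906), 78.57688903808594)
pad ((682.2786254882812, -2.2017440795898438), (187.9031524658203, 175.547119140625), 80.1317138671875)
handle ((552.6538696289062, 252.8880157470703), (82.36944580078125, 13.671051979064941), 87.14254760742188)
weight top ((550.5057373046875, -286.1001892089844), (28.090673446655273, 13.761065483093262), 89.8631591796875)
```

View pics/crop1.png

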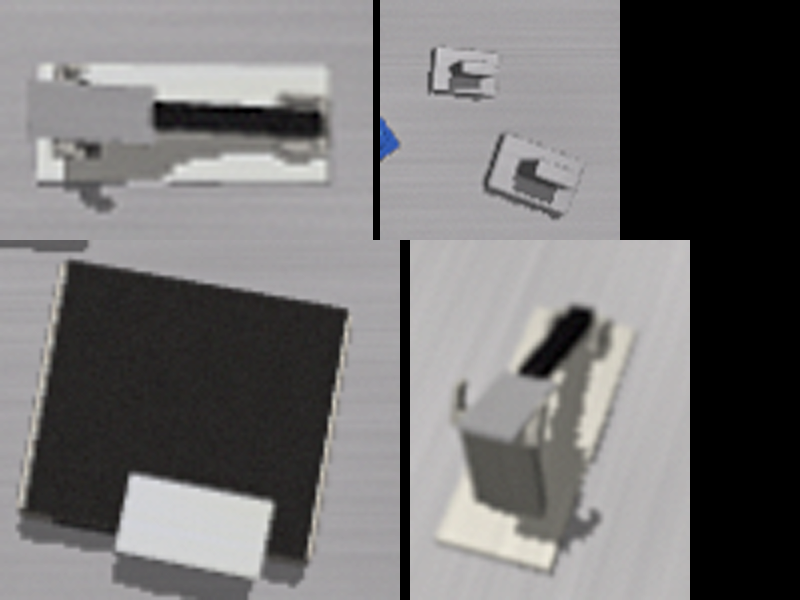

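The close crop confirms the choice: the lifter lies on its rest with its handle's front end near crop (153,115), and the smaller grey weight is at crop (465,72). Next I move above the lifter.

Request:
{"name": "arm_command", "arguments": {
  "moves": [0,0,0,-6.9,0,0,0,-6.9,0,0,0,-6.9,0,0,0,-6.9,0,0,0,-6.9,0,0,0,-6.9,0,0,0,-6.9,0,0,0,-6.9,0,0,0,-6.8,3.4,1,0,0,3.4,1,0,0,3.4,1,0,0],
  "fingers": 100
}}

```text
time: 1.15
ee_pos: [0.2996, -0.4647, 0.2219]
eef_rot: [0.726, 0.688, 0.0, -0.0]
ft_force: [0.5, -1.1, 1.2]
width: 0.0867
grip_force: 0.0
```

Request:
{"name": "arm_command", "arguments": {
  "moves": [3.4,1,0,0,3.4,1,0,0,3.4,1,0,0,3.4,1,0,0,3.4,1,0,0,3.4,1,0,0,3.4,1,0,0,3.4,1,0,0,3.4,1,0,0,3.4,1,0,0,3.4,1,0,0,3.4,1,0,0]
}}

```text
time: 2.15
ee_pos: [0.4408, -0.0631, 0.2226]
eef_rot: [0.725, 0.688, -0.0, 0.0]
ft_force: [0.8, -0.2, 0.2]
width: 0.0874
grip_force: 0.0
```

Request:
{"name": "arm_command", "arguments": {
  "moves": [3.4,1,0,0,3.4,1,0,0,3.4,1,0,0,3.4,1,0,0,3.4,1,0,0,3.4,1,0,0,3.4,1,0,0,3.4,1,0,0,3.4,1,0,0,0,0,0,0]
}}

```text
time: 2.98
ee_pos: [0.5454, 0.2434, 0.2216]
eef_rot: [0.723, 0.691, 0.001, -0.002]
ft_force: [-1.4, 0.5, 0.3]
width: 0.087
grip_force: 0.0
```

```bash
python3 - <<'E'
from h import *
s=r.read_state();print(s['time'],s['ee_pos'],R.from_quat(s['eef_rot']).as_matrix()[:,0])
i,p=shot('wrist','w1.png');cv2.imwrite('pics/w1b.png',np.clip(p*1.4,0,255).astype(np.uint8))
print(i['origin'],R.from_quat(i['attitude']).apply([0,0,-1]))
E
```

```text
2.9833 [0.54536959 0.2434327  0.22160008] [0.04452713 0.99900022 0.00398742]
[0.5473703  0.31038809 0.38428213] [-0.01306354 -0.24804114 -0.96866142]
```

View pics/w1b.png

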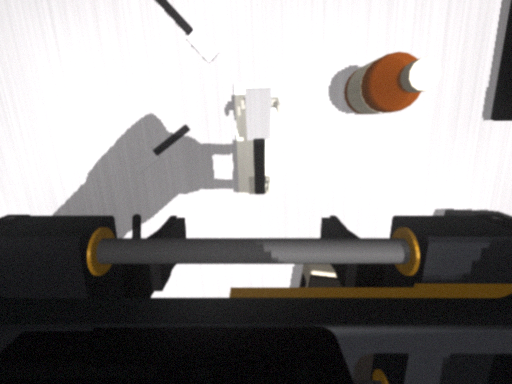

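The wrist view shows the lifter's handle from (259,138) to (260,193), with the blade up to (258,88) and the bottle at (385,85). I measure the handle.

```bash
python3 - <<'E'
from h import *
s=r.read_state();i,p=shot('wrist')
def lift(i,p,roi):
    x0,y0,x1,y1=roi
    g=p.max(2).astype(int);m=np.zeros(g.shape,np.uint8);m[y0:y1,x0:x1]=g[y0:y1,x0:x1]<60
    c=max(cv2.findContours(m,cv2.RETR_EXTERNAL,cv2.CHAIN_APPROX_NONE)[0],key=cv2.contourArea)
    b=cv2.boxPoints(cv2.minAreaRect(c));b=b[np.argsort(b[:,1])];f=(b[0]+b[1])/2;e=(b[2]+b[3])/2
    return f,e
f,e=lift(i,p,(245,125,275,200));print(f,e)
# top-face front end height: grip .049 -> front top edge: +16*sin30 +6cos30
zf=.049+.008+.0052;ze=.049-.074*.5+.0052
F=plane(i,f,zf)[0];E=plane(i,e,ze)[0];print('wrist',F,E,np.linalg.norm(F-E))
# other: triangulated with top
it=r.camera_info('top');pt=cv2.imread('pics/top0.png')
g=pt.max(2).astype(int);m=np.zeros(g.shape,np.uint8);m[182:202,149:192]=g[182:202,149:192]<50
c=max(cv2.findContours(m,cv2.RETR_EXTERNAL,cv2.CHAIN_APPROX_NONE)[0],key=cv2.contourArea)
b=cv2.boxPoints(cv2.minAreaRect(c));b=b[np.argsort(b[:,0])];ft=(b[0]+b[1])/2;et=(b[2]+b[3])/2
print(ft,et,'top',plane(it,ft,zf)[0],plane(it,et,ze)[0])
print('tri',tri(i,f,it,ft),tri(i,e,it,et))
for P0,P1 in((F,E),(plane(it,ft,zf)[0],plane(it,et,ze)[0])):
    d=(P0-P1);d/=np.linalg.norm(d)
    n=np.array([0,-.5,.866])
    print('yaw',np.degrees(np.arctan2(d[1],d[0])),'pitch',np.degrees(np.arcsin(d[2])),'grip',P0-.016*d-.006*n)
E
```

```text
[258.25436 136.91205] [259.6916  190.08942]
wrist [0.55226736 0.29078258 0.0622    ] [0.55204742 0.21517013 0.0172    ] 0.08799028656326716
[153.88802 191.35182] [185.05544 192.83598] top [0.55380815 0.29165377 0.0622    ] [0.55289297 0.21584943 0.0172    ]
tri [0.5528221  0.29088519 0.06708941] [0.55238282 0.21564109 0.01930739]
yaw 89.83333989454239 pitch 30.758467391710724 grip [0.55222736 0.28003335 0.04882128]
yaw 89.30830210180503 pitch 30.692958443922958 grip [0.55364206 0.28089613 0.048837  ]
```

```bash
python3 - <<'E'
from h import *
it=r.camera_info('top');iw=r.camera_info('wrist')
k=.64
print('cap top',plane(it,[200*k,205*k],.13), plane(iw,[424,77],.13))
print('petri',plane(it,[473*k,383*k],.015),'pen',plane(it,[372*k,419*k],.005),plane(it,[307*k,407*k],.005))
E
```

```text
cap top [[0.69948391 0.34568928 0.13      ]] [[0.69871692 0.33595491 0.13      ]]
petri [[ 0.41086968 -0.10122109  0.015     ]] pen [[0.34930925 0.07341168 0.005     ]] [[0.37044111 0.18576788 0.005     ]]
```

Request:
{"name": "arm_command", "arguments": {
  "moves": [0,0,0,-2,1.8,0.4,0,0,1.8,0.3,0,0,0,0,2,0,0,0,3,0,0,0,0,0],
  "fingers": 55
}}

```text
time: 3.58
ee_pos: [0.5525, 0.2687, 0.1677]
eef_rot: [0.714, 0.701, -0.003, -0.0]
ft_force: [-1.1, -1.2, -1.9]
width: 0.055
grip_force: 0.0
```

Request:
{"name": "arm_command", "arguments": {
  "moves": [0,0,2,0,0,0,2,0,0,0,2,0,0,0,0,0,0,0,0,0]
}}

```text
time: 4.0
ee_pos: [0.5542, 0.2706, 0.1132]
eef_rot: [0.714, 0.701, -0.001, 0.0]
ft_force: [-0.5, -0.4, -0.0]
width: 0.0484
grip_force: 0.0
```

Request:
{"name": "arm_command", "arguments": {
  "moves": [0.9,-0.1,1,0,0,0,2,0,0,0,2,0,0,0,2,0,0,0,0.9,0,0,0,0,0,0,0,0,0]
}}

```text
time: 4.58
ee_pos: [0.5535, 0.2816, 0.0344]
eef_rot: [0.713, 0.701, 0.0, 0.0]
ft_force: [-0.5, -0.0, 1.4]
width: 0.0479
grip_force: 0.0
```

```bash
python3 - <<'E'
from h import *
s=r.read_state();print(s['ee_pos'],s['ft_force'])
i,p=shot('wrist');a=p[60:260,130:390]
j,q=shot('side');b=q[230:350,170:270]
o=np.hstack([cv2.resize(a,(400,308)),cv2.resize(b,(370,308),interpolation=cv2.INTER_CUBIC)])
cv2.imwrite('pics/g1.png',np.clip(o*1.3,0,255).astype(np.uint8))
E
```

```text
[0.55350349 0.28160484 0.03444408] [-0.50249958 -0.01032245  1.38971519]
```

View pics/g1.png

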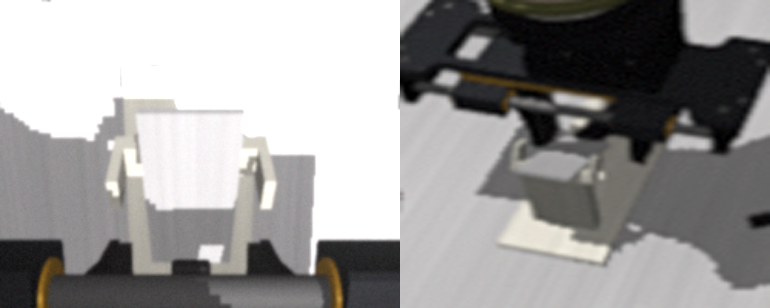

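The lifter's handle lies midway between the open fingers (wrist crop (190,265)), with the blade in its saddle ahead. I grip and lift.

Request:
{"name": "arm_command", "arguments": {
  "moves": [0,0,0,0,0,0,0,0,0,0,0,0,0,0,0,0,0,0,0,0,0,0,0,0],
  "fingers": 0,
  "squeeze": 40
}}

```text
time: 5.18
ee_pos: [0.5532, 0.281, 0.0336]
eef_rot: [0.713, 0.701, 0.0, 0.0]
ft_force: [-0.2, 0.4, 0.1]
width: 0.0159
grip_force: 0.0
```

Request:
{"name": "arm_command", "arguments": {
  "moves": [0,0,-1,0,0,0,-2,0,0,0,-3,0,0,0,-3,0,0,0,-3,0,0,0,-2,0,0,0,0,0]
}}

```text
time: 5.77
ee_pos: [0.5547, 0.2827, 0.1792]
eef_rot: [0.713, 0.701, 0.003, 0.001]
ft_force: [0.0, 0.8, -0.5]
width: 0.0132
grip_force: 40.0
```

```bash
python3 - <<'E'
from h import *
s=r.read_state();print(s['ee_pos'],s['ft_force'],s['width'],s['grip_force'])
E
```

```text
[0.55465438 0.28265007 0.17916532] [ 0.02238589  0.76281672 -0.4664517 ] 0.01321207626436791 39.99967151787132
```

Request:
{"name": "arm_command", "arguments": {
  "moves": [-3.8,-1,0,0,-3.8,-1,0,0,-3.8,-1,0,0,-3.8,-1,0,0,-3.8,-1,0,0,-3.8,-1,0,0,-3.8,-1,0,0,0,0,0,7,0,0,0,7,0,0,0,7,0,0,0,7,0,0,0,7]
}}

```text
time: 6.77
ee_pos: [0.4783, 0.0162, 0.1735]
eef_rot: [0.892, 0.451, -0.0, 0.0]
ft_force: [-0.0, -0.8, -0.7]
width: 0.0134
grip_force: 40.0
```

Request:
{"name": "arm_command", "arguments": {
  "moves": [0,0,0,7,0,0,0,7,0,0,0,7,0,0,0,7,0,0,0,7,0,0,0,7,0,0,0,7,0,0,0,7,0,0,0,7,0,0,0,0]
}}

```text
time: 7.6
ee_pos: [0.4784, 0.0163, 0.1734]
eef_rot: [0.997, -0.081, -0.0, 0.0]
ft_force: [0.1, -1.1, -0.3]
width: 0.0138
grip_force: 40.0
```

```bash
python3 - <<'E'
from h import *
s=r.read_state();v=R.from_quat(s['eef_rot']).as_matrix()[:,0];print(s['ee_pos'],np.degrees(np.arctan2(v[1],v[0])))
j,q=shot('side','s2.png');i,p=shot('top','t2.png');w,pw=shot('wrist','w2.png')
P=s['ee_pos']
a=proj(j,P)[0];b=proj(i,P)[0];print(a,b)
def cr(p,c,h):x,y=(int(v) for v in c);return cv2.resize(p[max(0,y-h):y+h,max(0,x-h):x+h],(396,396),interpolation=cv2.INTER_CUBIC)
o=np.hstack([cr(q,a,50),cr(pw,(255,140),110)])
cv2.imwrite('pics/g2.png',np.clip(o*1.5,0,255).astype(np.uint8))
E
```

```text
[0.47837084 0.01634721 0.17342807] -9.29815030013031
[286.02775561 163.10320566] [260.85794549 219.3625784 ]
```

View pics/g2.png

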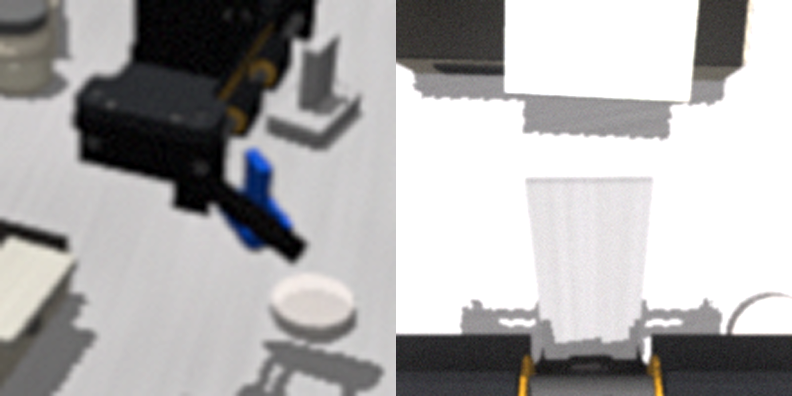

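In the side crop the handle's end is at (300,245) and the fingers at (195,205). In the wrist crop the blade tip is a line from (527,180) to (652,180), and the carrier's near edge runs from (505,93) to (693,100). I compute the tip and the edge from these.

```bash
python3 - <<'E'
from h import *
s=r.read_state();w=r.camera_info('wrist');T=R.from_quat(s['eef_rot']).as_matrix();P=s['ee_pos']
c=lambda x,y:[145+(x-396)*.5556,30+y*.5556]
def depthpt(a,b,W):
    o,d=ray(w,[a,b]);t=W/np.linalg.norm(d[0]-d[1]);return o+d*t
pts=depthpt(c(527,180),c(652,180),.028);tip=pts.mean(0);print('tip',tip,'in tool',T.T@(tip-P)*1000)
j=r.camera_info('side');e=[286+(300-198)*100/396,163+(245-198)*100/396]
o,d=ray(j,e);d=d[0]
# intersect side ray w/ tool xz plane
n=T[:,1];E=o+d*(n@(P-o))/(n@d);print('handle end in tool',T.T@(E-P)*1000)
g=plane(w,[c(505,93),c(693,100)],.064);print('carrier near top edge',g, 'mid',g.mean(0),'yaw',np.degrees(np.arctan2(*(g[0]-g[1])[1::-1]))-90,np.linalg.norm(g[0]-g[1]))
f=plane(w,[c(420,68),c(745,66)],.055);print('warmer front approx',f)
E
```

```text
tip [0.54180021 0.00553058 0.22438339] in tool [ 64.17227469   1.09324338 -50.89213345]
handle end in tool [-6.29847893e+01 -1.81657836e-14  1.58395425e+01]
carrier near top edge [[ 0.58750507  0.04347143  0.064     ]
 [ 0.56933075 -0.05336799  0.064     ]] mid [ 0.57841791 -0.00494828  0.064     ] yaw -10.62933343331386 0.0985300884632908
warmer front approx [[ 0.60786891  0.08713312  0.055     ]
 [ 0.58284214 -0.08430041  0.055     ]]
```

Request:
{"name": "arm_command", "arguments": {
  "moves": [0,0,2,1.5,0,0,3,0,0,0,3,0,0,0,3,0,0,0,2,0,0,0,0.4,0,0,0,0,0]
}}

```text
time: 8.33
ee_pos: [0.4778, 0.0164, 0.0387]
eef_rot: [0.996, -0.09, -0.001, -0.0]
ft_force: [0.1, 0.9, -0.1]
width: 0.0139
grip_force: 40.0
```

Request:
{"name": "arm_command", "arguments": {
  "moves": [0,0,0,0,0,0,0,0,0,0,0.4,0,0,0,0.4,0,0,0,0.4,0,0,0,0.4,0,0,0,0.4,0,0,0,0.4,0,0,0,0.4,0,0,0,0,0],
  "squeeze": 6
}}

```text
time: 9.17
ee_pos: [0.4781, 0.0163, 0.0107]
eef_rot: [0.996, -0.091, -0.001, -0.0]
ft_force: [-0.4, -0.1, -0.6]
width: 0.0139
grip_force: 6.0
```

Request:
{"name": "arm_command", "arguments": {
  "moves": [0,0,0,0,0,0,0,0,0,0,0,0,0,0,0,0,0,0,-0.3,0,0,0,0,0],
  "squeeze": 45
}}

```text
time: 9.67
ee_pos: [0.479, 0.0163, 0.0151]
eef_rot: [0.996, -0.091, 0.0, 0.0]
ft_force: [-0.2, 0.4, -0.4]
width: 0.0137
grip_force: 45.0
```

```bash
python3 - <<'E'
from h import *
s=r.read_state();T=R.from_quat(s['eef_rot']).as_matrix();v=T[:,0];print(s['ee_pos'],np.degrees(np.arctan2(v[1],v[0])))
w,pw=shot('wrist','w3.png')
cv2.imwrite('pics/g3.png',np.clip(cv2.resize(pw[10:230,130:390],(780,594),interpolation=cv2.INTER_CUBIC)*.9,0,255).astype(np.uint8))
E
```

```text
[0.47896964 0.01625788 0.01507693] -10.470801374808781
```

View pics/g3.png

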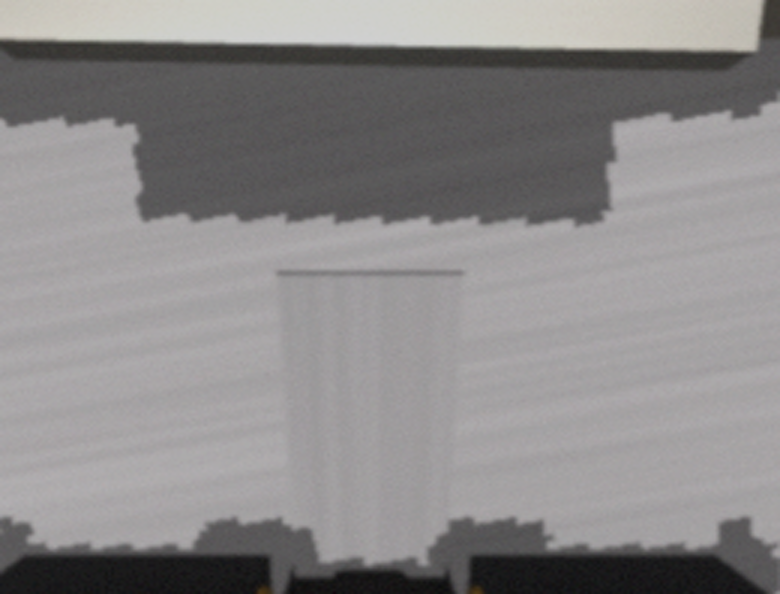

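In this view the blade tip spans (277,271) to (463,271), and the carrier's near top edge runs from (0,40) to (757,50) with its lower edge about 15 px below. The slope has been flattened; I compute it.

```bash
python3 - <<'E'
from h import *
s=r.read_state();w=r.camera_info('wrist');T=R.from_quat(s['eef_rot']).as_matrix();P=s['ee_pos']
c=lambda x,y:[130+x/3,10+y*.3704]
o,d=ray(w,[c(277,271),c(463,271)]);t=.028/np.linalg.norm(d[0]-d[1]);pts=o+d*t;tip=pts.mean(0)
print('tip',tip,'in tool',T.T@(tip-P)*1000)
# ray vs circle r=76 about grip (x=-?,z=-13) in tool xz
m=(d[0]+d[1])/2;ot=T.T@(o-P)*1000;mt=T.T@m
for a in np.radians([4,8,12,16,20]):
    q=np.array([0,0,-13])+76*np.array([np.cos(a),0,-np.sin(a)])
    k=(q[2]-ot[2])/mt[2];print(np.degrees(a),'q',q,'ray x',(ot+k*mt)[0])
for z,y in((.064,(40,50)),(.055,(52,68))):
    g=plane(w,[c(10,y[0]),c(740,y[1])],z);print(z,g,T.T@(g.mean(0)-P)*1000)
# warmer front from top image at z=.055
it=r.camera_info('top');p=cv2.imread('pics/top0.png');q=plane(it,[[352*.64,265*.64],[462*.64,283*.64]],.055);print('front corners',q,[T.T@(x-P)*1000 for x in q])
E
```

```text
tip [0.54985949 0.00160374 0.05024464] in tool [ 72.40227497   1.45456144 -35.26373882]
4.0 q [ 75.81486782   0.         -18.301492  ] ray x 73.0475199951397
8.0 q [ 75.26037322   0.         -23.57715567] ray x 72.84683338926482
12.000000000000002 q [ 74.33921766   0.         -28.8012885 ] ray x 72.64810702002978
16.0 q [ 73.05588889   0.         -33.94843904] ray x 72.4523090623296
20.0 q [ 71.41663918   0.         -38.99353089] ray x 72.26039342413264
0.064 [[ 0.58745871  0.04028836  0.064     ]
 [ 0.56981697 -0.04897858  0.064     ]] [101.79213171   2.07243605 -48.99861044]
0.055 [[ 0.5892896   0.04374024  0.055     ]
 [ 0.56935974 -0.05292512  0.055     ]] [102.50622591   2.19020408 -39.99810405]
front corners [[ 0.61127578  0.1058314   0.055     ]
 [ 0.58057514 -0.07951375  0.055     ]] [array([ 113.84679024, -112.20249421,  -39.99726969]), array([117.35849959,  75.635262  , -39.98323727])]
```

Request:
{"name": "arm_command", "arguments": {
  "moves": [0,0,0.2,0,0.6,0,0,0,0.6,0,0,0,0.6,0,0,0,0.6,0,0,0,0.6,0,0,0,0.5,0,0,0,0.35,0,0,0,0,0,0,0]
}}

```text
time: 10.47
ee_pos: [0.5173, 0.0092, 0.0125]
eef_rot: [0.996, -0.091, 0.0, -0.0]
ft_force: [-0.4, 0.5, -0.1]
width: 0.0134
grip_force: 45.0
```

```bash
python3 - <<'E'
from h import *
s=r.read_state();T=R.from_quat(s['eef_rot']).as_matrix();v=T[:,0];P=s['ee_pos'];print(P,np.degrees(np.arctan2(v[1],v[0])),s['ft_force'],'moved',T.T@(P-[.47897,.01626,.01508])*1000)
w,pw=shot('wrist','w4.png');j,q=shot('side','s4.png');c=proj(j,P+T@[.1,0,-.04])[0].astype(int);print(c)
q=q[c[1]-45:c[1]+45,c[0]-60:c[0]+60]
o=np.vstack([cv2.resize(pw[10:230,130:390],(355,300)),np.zeros((0,355,3),np.uint8)]);o=np.hstack([o,cv2.resize(q,(400,300),interpolation=cv2.INTER_CUBIC)])
cv2.imwrite('pics/g4.png',o)
E
```

```text
[0.51727366 0.00916477 0.01251309] -10.488078820297032 [-0.39009727  0.49948642 -0.11735742] moved [3.89546153e+01 5.04393989e-03 2.57667155e+00]
[235 187]
```

View pics/g4.png

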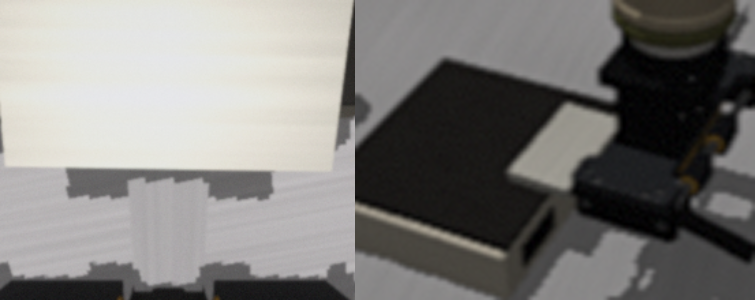

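The blade runs into the shadow beneath the carrier's near edge, centred at crop (168,170) against the carrier's (169,167), with no contact force. I lift along an arc about the far edge.

Request:
{"name": "arm_command", "arguments": {
  "moves": [0,0,-0.4,0,0,0,-0.4,0,0.05,0,-0.45,0,0.1,0,-0.45,0,0.15,0,-0.45,0,0.2,0,-0.4,0,0.2,0,-0.4,0,0.25,0,-0.35,0,0.3,0,-0.35,0,0,0,0,0]
}}

```text
time: 11.4
ee_pos: [0.5299, 0.0068, 0.0499]
eef_rot: [0.996, -0.091, 0.001, -0.0]
ft_force: [-0.7, -0.4, -1.0]
width: 0.0134
grip_force: 45.0
```

```bash
python3 - <<'E'
from h import *
s=r.read_state();T=R.from_quat(s['eef_rot']).as_matrix();P=s['ee_pos'];print(P,s['ft_force'],'moved',T.T@(P-[.51727,.00916,.01251])*1000)
w,pw=shot('wrist','w5.png');j,q=shot('side','s5.png');c=(235,187)
q=q[c[1]-60:c[1]+30,c[0]-60:c[0]+60]
o=np.hstack([cv2.resize(pw[10:230,130:390],(355,300)),cv2.resize(q,(400,300),interpolation=cv2.INTER_CUBIC)])
cv2.imwrite('pics/g5.png',o)
E
```

```text
[0.52990439 0.00684133 0.04985817] [-0.72353373 -0.39536488 -0.96325196] moved [ 1.28983242e+01 -2.89162547e-02 -3.73299120e+01]
```

View pics/g5.png

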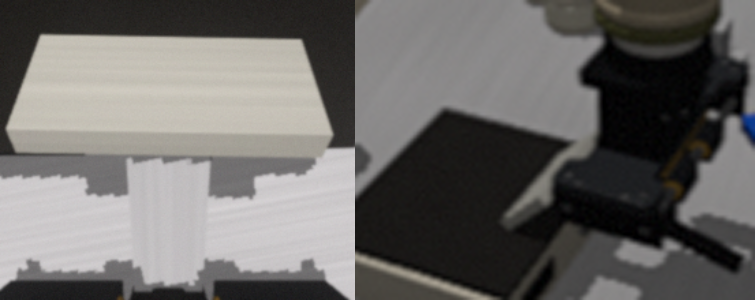

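The carrier is now tilted about 35–40° on its far edge, with the blade under it (wrist crop (168,160)). I continue the arc past upright.

Request:
{"name": "arm_command", "arguments": {
  "moves": [0.35,0,-0.3,0,0.35,0,-0.25,0,0.4,0,-0.25,0,0.4,0,-0.2,0,0.4,0,-0.15,0,0.4,0,-0.1,0,0.35,0,-0.05,0,0,0,0,0]
}}

```text
time: 12.17
ee_pos: [0.5556, 0.002, 0.0621]
eef_rot: [0.996, -0.091, 0.0, -0.0]
ft_force: [0.4, -0.3, -0.9]
width: 0.0139
grip_force: 45.0
```

```bash
python3 - <<'E'
from h import *
s=r.read_state();T=R.from_quat(s['eef_rot']).as_matrix();P=s['ee_pos'];print(P,s['ft_force'],'moved',T.T@(P-[.51727,.00916,.01251])*1000)
w,pw=shot('wrist','w6.png');j,q=shot('side','s6.png');c=(235,187)
q=q[c[1]-60:c[1]+30,c[0]-60:c[0]+60]
o=np.hstack([cv2.resize(pw[10:230,130:390],(355,300)),cv2.resize(q,(400,300),interpolation=cv2.INTER_CUBIC)])
cv2.imwrite('pics/g6.png',o)
E
```

```text
[0.55564479 0.00199214 0.0621307 ] [ 0.37510363 -0.27920586 -0.93125642] moved [ 39.06161264   0.05024627 -49.60245967]
```

View pics/g6.png

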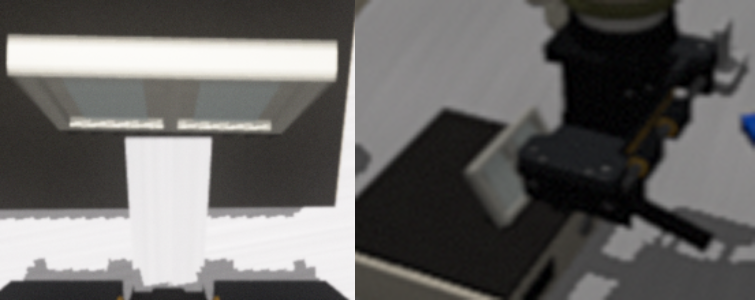

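The carrier stands nearly upright: the wrist view shows its face with two slides at (115,95) and (230,95), and the blade behind it. I push on past upright.

Request:
{"name": "arm_command", "arguments": {
  "moves": [0.3,0,0,0,0.3,0,0,0,0.3,0,0,0,0.3,0,0,0,0.3,0,0,0,0.3,0,0,0,0.3,0,0,0,0,0,0,0,0,0,0,0]
}}

```text
time: 13.02
ee_pos: [0.5756, -0.0016, 0.062]
eef_rot: [0.996, -0.091, -0.0, -0.0]
ft_force: [0.7, 0.5, -0.6]
width: 0.0136
grip_force: 45.0
```

```bash
python3 - <<'E'
from h import *
s=r.read_state();T=R.from_quat(s['eef_rot']).as_matrix();P=s['ee_pos'];print(P,s['ft_force'],'moved',T.T@(P-[.51727,.00916,.01251])*1000)
w,pw=shot('wrist','w7.png');j,q=shot('side','s7.png');c=(235,187)
q=q[c[1]-60:c[1]+30,c[0]-60:c[0]+60]
o=np.hstack([cv2.resize(pw[10:230,130:390],(355,300)),cv2.resize(q,(400,300),interpolation=cv2.INTER_CUBIC)])
cv2.imwrite('pics/g7.png',o)
E
```

```text
[ 0.57559219 -0.00159349  0.06196734] [ 0.71279105  0.52214545 -0.63060219] moved [ 5.92992987e+01 -2.96685316e-02 -4.94644956e+01]
```

View pics/g7.png

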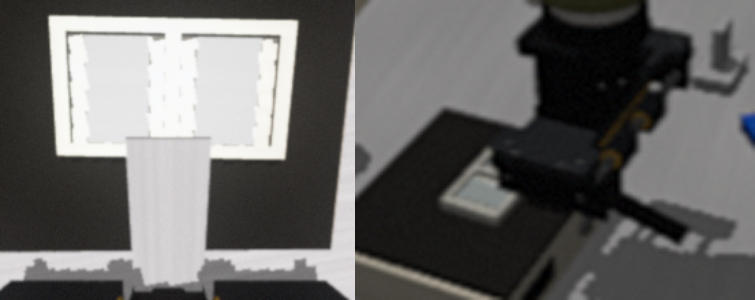

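The carrier now lies flat on the pad with its recessed slide face up: wrist crop corners (50,17), (297,20), (285,158) and (58,155). Picture views are now used up (this made 11, one over the limit), so from here I use numbers only. I lift away and return the lifter to its rest.

Request:
{"name": "arm_command", "arguments": {
  "moves": [0,0,-3,0,-1,0,-3.5,0,-1,0,-3.5,0,0,0,-1,-7.1,0,0,0,-7.1,0,0,0,-7.1,0,0,0,-7.1,0,0,0,-7.1,0,0,0,-7.1,0,0,0,-7.1,0,0,0,-7.1,0,0,0,-7.1]
}}

```text
time: 14.12
ee_pos: [0.5557, 0.002, 0.1721]
eef_rot: [0.892, 0.452, -0.0, 0.0]
ft_force: [0.3, 0.3, -1.2]
width: 0.0134
grip_force: 45.0
```

Request:
{"name": "arm_command", "arguments": {
  "moves": [0,0,0,-7.1,0,0,0,-7.1,0,0,0,-7.1,0,0,0,-7.1,0,0,0,-7.1,3.6,-0.1,0,0,3.6,-0.1,0,0,3.6,-0.1,0,0,3.6,-0.1,0,0,3.6,-0.1,0,0,3.6,-0.1,0,0,3.6,-0.1,0,0]
}}

```text
time: 15.12
ee_pos: [0.5533, 0.2555, 0.172]
eef_rot: [0.714, 0.7, -0.0, 0.0]
ft_force: [1.1, -0.3, -1.2]
width: 0.0134
grip_force: 45.0
```

```bash
python3 - <<'E'
from h import *
s=r.read_state();T=R.from_quat(s['eef_rot']).as_matrix();P=s['ee_pos'];v=T[:,0];print(s['time'],P,np.degrees(np.arctan2(v[1],v[0])))
D=np.array([.553,.289,P[2]])-P
print('tool delta cm',T.T@D*100)
w,pw=shot('wrist','w8.png')
g=cv2.cvtColor(pw,cv2.COLOR_BGR2GRAY).astype(float)
# tip edge: print column profile near blade centre
print(g[90:190:2,254].astype(int))
print(g[150,200:310:2].astype(int))
E
```

```text
15.1167 [0.55328396 0.25553934 0.17201525] 88.90574236783488
tool delta cm [ 3.34491312e+00 -9.22915324e-02 -1.78003592e-03]
[247 247 247 247 243 235 229 216 201 199 165 197 213 211 212 209 211 213
 212 211 213 209 211 209 211 212 210 211 212 209 212 210 211 212 212 210
 211 210 209 208 209 209 209 210 206 156 120 118 120 113]
[118 118 113 117 115 116 118 117 117 119 123 127 186 205 207 206 205 203
 206 208 209 205 207 209 212 211 209 212 208 204 208 206 207 207 207 206
 207 209 210 209 213 213 211 217 219 220 217 217 213 217 219 221 218 220
 218]
```

Request:
{"name": "arm_command", "arguments": {
  "moves": [1.7,-0.1,1,0,1.65,0,2,0,0,0,2.5,0,0,0,2.5,0,0,0,2,0,0,0,0.7,0,0,0,0,0]
}}

```text
time: 15.75
ee_pos: [0.5523, 0.2868, 0.0634]
eef_rot: [0.714, 0.7, -0.001, -0.0]
ft_force: [0.4, -0.6, 0.1]
width: 0.0133
grip_force: 45.0
```

Request:
{"name": "arm_command", "arguments": {
  "moves": [0,0,0,0,0,0,0,0,0,0,0.4,0,0,0,0.4,0,0,0,0.4,0,0,0,0.4,0,0,0,0.4,0,0,0,0.3,0,0,0,0,0,0,0,0,0],
  "squeeze": 6
}}

```text
time: 16.58
ee_pos: [0.5531, 0.2875, 0.0417]
eef_rot: [0.714, 0.7, -0.0, -0.0]
ft_force: [-0.1, 0.1, 0.4]
width: 0.0139
grip_force: 6.0
```

```bash
python3 - <<'E'
from h import *
s=r.read_state();print(s['time'],s['ee_pos'],s['ft_force'],s['torque'])
w,pw=shot('wrist','w9.png')
g=cv2.cvtColor(pw,cv2.COLOR_BGR2GRAY).astype(float)
o=cv2.cvtColor(cv2.imread('pics/w3.png'),cv2.COLOR_BGR2GRAY)
print(g[80:190:2,254].astype(int))
for y in(110,120,135,150):print(y,g[y,190:326:4].astype(int))
E
```

```text
16.5833 [0.55307072 0.28747564 0.04174282] [-0.07306339  0.13750999  0.3887682 ] [-0.04485668 -0.04669866 -0.01156736]
[213 212 212 213 213 213 214 214 211 213 213 214 216 215 215 216 235 245
 246 247 246 198 159 194 197 197 196 196 199 196 196 198 197 197 198 197
 200 197 198 198 198 196 197 194 197 198 198 198 199 198 199 196 156 109
 107]
110 [207 213 215 212 205 212 209 209 208 209 210 212 205 214 208 205 216 212
 218 212 211 213 216 209 213 216 212 214 209 214 218 216 215 217]
120 [209 209 214 190 119 119 161 158 154 157 159 155 159 231 245 245 246 245
 245 246 245 245 245 246 245 246 246 215 213 215 214 218 213 216]
135 [211 208 214 208 118 117 154 165 191 190 189 196 197 191 197 194 199 192
 195 195 196 193 198 199 215 246 245 213 213 211 216 218 212 216]
150 [159 160 127 116 116 115 144 153 191 190 189 194 197 193 196 196 197 190
 194 195 193 194 196 196 241 247 241 213 211 210 217 218 215 216]
```

Request:
{"name": "arm_command", "arguments": {
  "moves": [0,0,0.1,0,0,0,0.1,0,0,0,0,0,0,0,0,0]
}}

```text
time: 16.97
ee_pos: [0.5533, 0.2876, 0.0401]
eef_rot: [0.714, 0.7, 0.0, 0.0]
ft_force: [1.0, -0.7, 0.1]
width: 0.0136
grip_force: 6.0
```

Request:
{"name": "arm_command", "arguments": {
  "moves": [-0.2,0,0.1,0,-0.2,0,0.1,0,-0.2,0,0.15,0,0,0,0,0,0,0,0,0]
}}

```text
time: 17.38
ee_pos: [0.5531, 0.2811, 0.0363]
eef_rot: [0.714, 0.7, -0.0, 0.0]
ft_force: [0.6, -0.3, -0.1]
width: 0.014
grip_force: 6.0
```

```bash
python3 - <<'E'
from h import *
s=r.read_state();print(s['time'],s['ee_pos'],s['ft_force'],s['torque'])
w,pw=shot('wrist','w10.png')
g=cv2.cvtColor(pw,cv2.COLOR_BGR2GRAY).astype(float)
print(g[110:146,254].astype(int))
for n in('w2.png',):
  o=cv2.cvtColor(cv2.imread('pics/'+n),cv2.COLOR_BGR2GRAY);print(o[110:146,254])
E
```

```text
17.3833 [0.55311133 0.28108362 0.0363401 ] [ 0.63216824 -0.25798633 -0.06742287] [-0.08667897 -0.07447638  0.00288385]
[246 246 245 246 245 246 245 246 246 246 246 246 244 235 198 159 153 177
 190 193 195 194 194 195 194 195 196 197 194 194 195 193 194 192 193 193]
[183 178 182 184 183 182 178 181 181 184 182 183 183 182 183 181 184 180
 160 147 143 143 154 155 159 157 157 155 155 156 156 157 160 156 157 155]
```

Request:
{"name": "arm_command", "arguments": {
  "moves": [0,0,0.1,0,0,0,0.1,0,0,0,0.1,0,0,0,0,0,0,0,0,0]
}}

```text
time: 17.85
ee_pos: [0.5532, 0.2819, 0.034]
eef_rot: [0.714, 0.701, 0.0, 0.0]
ft_force: [-1.5, 0.7, 5.0]
width: 0.014
grip_force: 6.0
```

```bash
python3 - <<'E'
from h import *
s=r.read_state();print(s['time'],s['ee_pos'],s['ft_force'])
w,pw=shot('wrist','w11.png')
g=cv2.cvtColor(pw,cv2.COLOR_BGR2GRAY).astype(float)
print(g[118:140,254].astype(int))
E
```

```text
17.85 [0.55318648 0.28194443 0.03397736] [-1.48404398  0.73134317  4.99093065]
[246 246 245 245 245 245 246 246 242 220 175 154 161 177 191 192 190 190
 191 192 195 191]
```

Request:
{"name": "arm_command", "arguments": {
  "moves": [0,0,-0.1,0,0,0,0,0,0,0,0,0,0,0,0,0,0,0,0,0],
  "fingers": 45
}}

```text
time: 18.32
ee_pos: [0.553, 0.2815, 0.0344]
eef_rot: [0.714, 0.7, -0.0, 0.0]
ft_force: [0.1, 0.2, 0.4]
width: 0.0361
grip_force: 0.0
```

Request:
{"name": "arm_command", "arguments": {
  "moves": [0,0,-1,0,0,0,-3,0,0,0,-3,0,0,0,-4,0,0,0,-4,0,-3,0,-3,0,-3.8,0,0,0,-3.8,0,0,0,-3.8,0,0,0,-3.8,0,0,0,-3.8,0,0,0,-3.8,0,0,0]
}}

```text
time: 19.32
ee_pos: [0.5479, 0.0225, 0.2148]
eef_rot: [0.714, 0.701, 0.0, 0.001]
ft_force: [0.6, -0.0, 0.3]
width: 0.0394
grip_force: 0.0
```

```bash
python3 - <<'E'
from h import *
s=r.read_state();v=R.from_quat(s['eef_rot']).as_matrix()[:,0];print(s['time'],s['ee_pos'],np.degrees(np.arctan2(v[1],v[0])))
it,p=shot('top','t3.png');j,q=shot('side','s3.png')
p0=cv2.imread('pics/top0.png');q0=cv2.imread('pics/side0.png')
def hb(p,x0,y0,x1,y1,th):
    g=p.max(2).astype(int);m=np.zeros(g.shape,np.uint8);m[y0:y1,x0:x1]=g[y0:y1,x0:x1]<th
    c=max(cv2.findContours(m,cv2.RETR_EXTERNAL,cv2.CHAIN_APPROX_NONE)[0],key=cv2.contourArea);return cv2.minAreaRect(c)
for a in(p0,p):print('top handle',hb(a,149,182,192,202,50))
for a in(q0,q):print('side handle',hb(a,205,255,245,300,50))
d=cv2.absdiff(p0,p).max(2);print('diff rest region top',(d[175:210,120:200]>40).sum(),'side',(cv2.absdiff(q0,q).max(2)[260:335,195:250]>40).sum())
# carrier
g=p.max(2).astype(int);m=np.zeros(g.shape,np.uint8);m[103:183,226:310]=g[103:183,226:310]>100
m=cv2.morphologyEx(m,cv2.MORPH_OPEN,np.ones((2,2)))
c=[x for x in cv2.findContours(m,cv2.RETR_EXTERNAL,cv2.CHAIN_APPROX_NONE)[0] if cv2.contourArea(x)>80]
for x in c:
    print('blob',cv2.boundingRect(x),cv2.minAreaRect((plane(it,x[:,0].astype(float),.064)[:,:2]*1000).astype(np.float32)))
# weight
m=np.zeros(g.shape,np.uint8);m[182:214,355:392]=g[182:214,355:392]>0
# base outline vs bench: saturation/edges
e=cv2.Canny(cv2.resize(p[182:214,355:392],None,fx=4,fy=4,interpolation=cv2.INTER_CUBIC),40,90);ys,xs=np.nonzero(e);print('edge bbox',355+xs.min()/4,355+xs.max()/4,182+ys.min()/4,182+ys.max()/4)
print(g[186:214:1,358:388:2])
E
```

```text
19.3167 [0.54786492 0.02249531 0.21483841] 88.94715067694707
top handle ((169.4717254638672, 192.09390258789062), (31.20273780822754, 5.184601783752441), 2.726310968399048)
top handle ((168.5, 192.5), (5.0, 31.0), 90.0)
side handle ((226.25001525878906, 275.25), (7.77817440032959, 22.62741470336914), 45.0)
side handle ((226.44793701171875, 275.9072265625), (7.264864444732666, 21.86186408996582), 42.273685455322266)
diff rest region top 32 side 7
blob (227, 104, 84, 80) ((679.9243774414062, -9.034843444824219), (210.78268432617188, 220.1615447998047), 0.11455686390399933)
edge bbox 360.75 383.0 189.75 208.75
[[111 111 111 111 111 111 111 111 111 112 112 113 112 111 112]
 [111 111 112 109 111 110 111 110 110 110 110 110 110 110 111]
 [109 111 110 111 109 110 111 110 111 110 110 111 111 110 110]
 [111 112 113 111 108 112 112 111 111 112 111 111 112 112 112]
 [112 113 109 110  98 114 111 110 110 110 112 113 113 114 113]
 [111 112  76 136 128 124 108  97 100  98 110 106 106 108 109]
 [112 113  45 135 129 128 129 128 127 125 119 105  92 110 111]
 [109 111  40 137 129 129 130 128 126 124 12
[... 579 characters left out ...]
4 110]
 [111 106  76 129 130  68  68  69  67  66  95 119 118 103 110]
 [112 108  71 120 125  68  84  88  89  88 104 121 121  98 110]
 [113 108  70  44  50  66 107 117 118 124 117 121 124 105 109]
 [115 110 113  81  81  80  56  47  45  55  68 103 113 107 109]
 [116 116 116 119 117 119  81  81  82  64  69  73  87 111 111]
 [113 113 113 113 112 113 115 115 114  79  98 112 112 111 109]
 [113 112 111 111 111 111 112 110 112 113 111 110 110 109 108]
 [113 112 111 111 111 110 111 110 109 111 111 110 109 109 110]
 [111 111 110 110 110 109 108 109 108 109 108 108 108 109 108]
 [112 110 111 111 110 110 111 109 109 109 109 109 109 109 109]
 [113 110 112 111 111 111 112 109 110 110 109 110 110 110 109]]
```

Request:
{"name": "arm_command", "arguments": {
  "moves": [-3.9,0,0,0,-3.9,0,0,0,-3.9,0,0,0,-3.9,0,0,0,-3.9,0,0,0,-3.9,0,0,0,-3.9,0,0,0,-3.9,0,0,0,0,0,0,6,0,0,0,0],
  "fingers": 60
}}

```text
time: 20.25
ee_pos: [0.5419, -0.2903, 0.2141]
eef_rot: [0.752, 0.659, 0.0, -0.0]
ft_force: [-0.4, 0.3, 0.0]
width: 0.0526
grip_force: 0.0
```

```bash
python3 - <<'E'
from h import *
s=r.read_state();T=R.from_quat(s['eef_rot']).as_matrix();v=T[:,0];P=s['ee_pos'];print(s['time'],P,np.degrees(np.arctan2(v[1],v[0])))
it,p=shot('top','t4.png');w,pw=shot('wrist','w12.png')
g=p.max(2).astype(int)
m=np.zeros(g.shape,np.uint8);m[105:175,232:302]=g[105:175,232:302]>75
m=cv2.morphologyEx(m,cv2.MORPH_OPEN,np.ones((2,2)))
for x in cv2.findContours(m,cv2.RETR_EXTERNAL,cv2.CHAIN_APPROX_NONE)[0]:
    if cv2.contourArea(x)>60:print('blob',cv2.boundingRect(x),cv2.minAreaRect((plane(it,x[:,0].astype(float),.064)[:,:2]*1000).astype(np.float32)))
print('weight by top', plane(it,[372.2,198.3],.012))
# predicted pixel of weight in wrist
C=plane(it,[372.2,198.3],.012)[0]
print('pix',proj(w,[C,C+[0,0,.05],C+[.02,0.03,0],C+[-.02,-.03,0]]))
E
```

```text
20.25 [ 0.54186118 -0.29027211  0.21407319] 82.40337455324728
blob (254, 137, 40, 26) ((664.1795043945312, -21.771148681640625), (96.99008178710938, 53.15400695800781), 78.61660766601562)
blob (248, 106, 55, 11) ((766.1873168945312, -25.903762817382812), (27.02286148071289, 143.27188110351562), 0.2263164073228836)
weight by top [[ 0.53715903 -0.29427051  0.012     ]]
pix [[250.4320363  177.521342  ]
 [250.07221694 185.86263216]
 [262.37595952 154.08931713]
 [238.99865663 199.95001043]]
```

```bash
python3 - <<'E'
import cv2
g=cv2.cvtColor(cv2.imread('pics/w12.png'),cv2.COLOR_BGR2GRAY)
for y in range(144,214,3):print(y,*g[y,226:284:2])
E
```

```text
144 151 135 129 140 148 152 140 128 142 168 154 158 144 140 146 149 154 152 140 151 193 196 196 199 198 196 198 198 197
147 109 109 114 110 109 108 107 104 112 113 112 111 106 112 112 109 112 113 113 175 197 198 196 200 197 194 197 197 198
150 108 112 112 110 109 111 107 110 109 108 114 109 115 109 112 111 108 112 111 171 196 197 198 198 197 197 194 198 200
153 110 110 115 109 113 107 110 109 105 107 108 109 109 105 115 110 109 111 112 169 200 196 198 202 199 198 200 200 201
156 108 113 109 110 112 107 107 110 109 103 106 112 109 105 109 111 105 108 105 138 194 195 196 200 199 197 198 197 200
159 109 105 114 111 110 89 91 87 89 89 89 94 90 93 95 94 99 97 101 164 197 197 199 199 199 197 198 197 202
162 106 110 110 111 105 114 119 117 116 115 117 117 115 116 120 114 120 119 114 147 199 196 197 197 196 195 196 198 200
165 110 109 107 113 101 115 120 113 117 115 115 113 114 114 118 121 118 119 118 138 200 195 199 197 201 196 198 197 200
168 105 106 107 113 109 113 119 117 116 121 115 114 112 116 118 114 118 119 111 125 195 196 198 196 202 198 200 200 197
171 107 107 109 108 105 111 119 1
[... 1047 characters left out ...]
 184 124 123 128 125 115 109 113 111 112 107 136 137 137 128 139 190 197 200 197 195 199 199 196 200
201 196 189 193 197 192 186 193 192 189 186 167 161 161 159 174 190 189 192 191 184 197 196 199 195 194 197 198 196 198
204 192 190 191 197 193 198 195 194 191 194 195 194 189 195 194 198 194 197 193 191 200 195 198 195 194 199 201 196 198
207 193 192 188 193 195 197 200 196 192 193 195 193 188 193 194 196 194 195 197 190 197 194 202 197 195 195 200 196 196
210 193 192 188 196 194 194 198 196 193 192 195 193 187 193 196 198 197 197 195 192 196 195 200 197 194 197 200 200 195
213 191 194 190 192 196 193 197 196 193 192 192 197 190 191 195 198 198 193 198 193 194 195 198 200 195 197 201 198 194
```

```bash
python3 - <<'E'
from h import *
s=r.read_state();w=r.camera_info('wrist');T=R.from_quat(s['eef_rot']).as_matrix();P=s['ee_pos']
for px,z in(([249.5,178.5],.062),([249.5,201],.062),([249.7,190],.062),([250,180],.016),([250,160.5],.016),([250,198.5],.016),([236,180],.016),([264,180],.016)):
    C=plane(w,px,z)[0];print(px,z,C,T.T@(C-P)*100)
E
```

```text
[249.5, 178.5] 0.062 [ 0.53796741 -0.28404441  0.062     ] [ 0.18823288 -0.52409408 15.25692381]
[249.5, 201] 0.062 [ 0.53457475 -0.31179986  0.062     ] [-2.60796556 -0.52927532 15.2557628 ]
[249.7, 190] 0.062 [ 0.53649111 -0.29810861  0.062     ] [-1.22575132 -0.50261144 15.25634957]
[250, 180] 0.016 [ 0.53669496 -0.29563286  0.016     ] [-0.97941951 -0.51440875 19.85644636]
[250, 160.5] 0.016 [ 0.53992891 -0.26907456  0.016     ] [ 1.69602476 -0.51068062 19.85755657]
[250, 198.5] 0.016 [ 0.53351348 -0.32176193  0.016     ] [-3.61162158 -0.51805679 19.8553541 ]
[236, 180] 0.016 [ 0.51767616 -0.29336779  0.016     ] [-0.98179341 -2.4297272  19.85542389]
[264, 180] 0.016 [ 0.55571463 -0.2978985   0.016     ] [-0.97709154  1.40100309 19.85746885]
```

Request:
{"name": "arm_command", "arguments": {
  "moves": [-1.1,-0.5,1,0,0,0,3,0,0,0,3,0,0,0,3,0,0,0,3,0,0,0,2,0,0,0,0,0,0,0,0,0]
}}

```text
time: 21.02
ee_pos: [0.5355, -0.2974, 0.0636]
eef_rot: [0.749, 0.663, -0.0, -0.001]
ft_force: [0.6, 0.7, 1.1]
width: 0.052
grip_force: 0.0
```

```bash
python3 - <<'E'
from h import *
s=r.read_state();T=R.from_quat(s['eef_rot']).as_matrix();P=s['ee_pos'];print(s['time'],P,s['width'],'to go',T.T@(np.array([.5367,-.297,.030])-P)*100)
E
```

```text
21.0167 [ 0.53554634 -0.29738619  0.06357335] 0.05200402855874678 to go [0.04944625 0.11473764 3.35721453]
```

Request:
{"name": "arm_command", "arguments": {
  "moves": [0,0.1,1.2,0,0,0,1.2,0,0,0,0.9,0,0,0,0,0]
}}

```text
time: 21.35
ee_pos: [0.5361, -0.2979, 0.0291]
eef_rot: [0.749, 0.662, -0.0, -0.001]
ft_force: [-1.5, -0.2, -0.7]
width: 0.0521
grip_force: 0.0
```

Request:
{"name": "arm_command", "arguments": {
  "moves": [0,0,0,0,0,0,0,0,0,0,0,0,0,0,0,0,0,0,0,0,0,0,0,0,0,0,0,0,0,0,0,0,0,0,0,0],
  "fingers": 0,
  "squeeze": 35
}}

```text
time: 22.1
ee_pos: [0.5372, -0.2983, 0.0312]
eef_rot: [0.749, 0.662, 0.0, 0.0]
ft_force: [0.4, 0.9, 1.9]
width: 0.0111
grip_force: 35.0
```

Request:
{"name": "arm_command", "arguments": {
  "moves": [0,0,-0.5,0,0,0,-1.5,0,0,0,-3,0,0,0,-3,0,0,0,-3,0,0,0,-3,4,0,0,-2,0,0,0,0,0]
}}

```text
time: 22.77
ee_pos: [0.5393, -0.2984, 0.197]
eef_rot: [0.772, 0.636, 0.001, 0.003]
ft_force: [1.3, 0.7, -3.5]
width: 0.0115
grip_force: 34.9
```

```bash
python3 - <<'E'
from h import *
s=r.read_state();w=r.camera_info('wrist');Rt=R.from_quat(s['eef_rot']);P=s['ee_pos'];v=Rt.as_matrix()[:,0];print(P,np.degrees(np.arctan2(v[1],v[0])),s['width'],s['ft_force'])
off=Rt.inv().apply(w['origin']-P);rel=Rt.inv()*R.from_quat(w['attitude'])
P7=np.array([.57559,-.00159,.06197]);a=np.radians(-10.47)/2
R7=R.from_quat([np.cos(a),np.sin(a),0,0])
w7=dict(w);w7['origin']=P7+R7.apply(off);w7['attitude']=(R7*rel).as_quat()
c=lambda x,y:[130+x*260/355,10+y*220/300]
q=plane(w7,[c(50,17),c(297,20),c(285,158),c(58,155)],.064);C=q.mean(0);print(q,C,[np.linalg.norm(q[k]-q[k-1]) for k in range(4)])
tgt=(C+[.6642,-.0218,.064])/2;print('tgt',tgt);print('tool delta cm',Rt.inv().apply(np.array([tgt[0],tgt[1],P[2]])-P)*100)
E
```

```text
[ 0.53925139 -0.29841457  0.19696801] 78.94186227696761 0.011547258501616831 [ 1.30139643  0.69239078 -3.45180939]
[[ 0.69994967  0.02294885  0.064     ]
 [ 0.68169813 -0.07075255  0.064     ]
 [ 0.6307637  -0.06100458  0.064     ]
 [ 0.64928797  0.03312776  0.064     ]] [ 0.66542487 -0.01892013  0.064     ] [np.float64(0.05167416163658812), np.float64(0.09546240600389526), np.float64(0.051858842853196745), np.float64(0.09593771804080406)]
tgt [ 0.66481243 -0.02036007  0.064     ]
tool delta cm [ 2.96974235e+01  6.99008853e+00 -2.32772131e-02]
```

Request:
{"name": "arm_command", "arguments": {
  "moves": [3.3,0.8,0,0,3.3,0.8,0,0,3.3,0.8,0,0,3.3,0.8,0,0,3.3,0.8,0,0,3.3,0.8,0,0,3.3,0.8,0,0,3.3,0.7,0,0,3.3,0.7,0,0,0,0,3,0,0,0,3,0,0,0,0,0]
}}

```text
time: 23.77
ee_pos: [0.6593, -0.02, 0.1243]
eef_rot: [0.771, 0.636, -0.004, -0.003]
ft_force: [-2.1, -2.0, -4.6]
width: 0.0114
grip_force: 35.0
```

```bash
python3 - <<'E'
from h import *
s=r.read_state();Rt=R.from_quat(s['eef_rot']);P=s['ee_pos'];v=Rt.as_matrix()[:,0];print(s['time'],P,np.degrees(np.arctan2(v[1],v[0])))
print('tool delta cm',Rt.inv().apply(np.array([.6648,-.0204,.0945])-P)*100)
E
```

```text
23.7667 [ 0.65933738 -0.0200344   0.12431918] 79.05828445212691
tool delta cm [0.07402394 0.57095974 2.97659239]
```

Request:
{"name": "arm_command", "arguments": {
  "moves": [0.1,0.5,0.5,0,0,0,0.6,0,0,0,0.6,0,0,0,0.4,0,0,0,0.3,0,0,0,0,0,0,0,0,0]
}}

```text
time: 24.35
ee_pos: [0.668, -0.0203, 0.1073]
eef_rot: [0.772, 0.636, 0.0, 0.0]
ft_force: [-0.4, 0.7, -4.1]
width: 0.0117
grip_force: 35.0
```

Request:
{"name": "arm_command", "arguments": {
  "moves": [0,-0.3,0.3,0,0,0,0.3,0,0,0,0.3,0,0,0,0,0,0,0,0,0]
}}

```text
time: 24.77
ee_pos: [0.6649, -0.0197, 0.0978]
eef_rot: [0.772, 0.636, -0.0, -0.0]
ft_force: [-1.1, -0.5, -2.9]
width: 0.0118
grip_force: 35.0
```

Request:
{"name": "arm_command", "arguments": {
  "moves": [0,0,0.1,0,0,0,0.1,0,0,0,0.1,0,0,0,0,0]
}}

```text
time: 25.1
ee_pos: [0.6651, -0.0195, 0.0952]
eef_rot: [0.772, 0.636, 0.0, 0.0]
ft_force: [-0.0, -0.1, -1.2]
width: 0.0118
grip_force: 35.0
```

Request:
{"name": "arm_command", "arguments": {
  "moves": [0,0,0.1,0,0,0,0,0,0,0,0,0]
}}

```text
time: 25.35
ee_pos: [0.6652, -0.0195, 0.0952]
eef_rot: [0.772, 0.636, 0.0, 0.0]
ft_force: [-3.5, -0.3, 6.7]
width: 0.0121
grip_force: 35.0
```

```bash
python3 - <<'E'
from h import *
s=r.read_state();print(s['ee_pos'],s['ft_force'])
E
```

```text
[ 0.66523174 -0.01951023  0.0951665 ] [-3.54943969 -0.25232854  6.6790347 ]
```

Seated, with the push on it now at 6.7 N. I release and withdraw upward.

Request:
{"name": "arm_command", "arguments": {
  "moves": [0,0,-0.1,0,0,0,0,0,0,0,0,0,0,0,0,0,0,0,0,0,0,0,0,0],
  "fingers": 50
}}

```text
time: 25.85
ee_pos: [0.665, -0.0196, 0.0949]
eef_rot: [0.772, 0.636, 0.0, 0.0]
ft_force: [0.0, -0.3, 0.0]
width: 0.0407
grip_force: 0.0
```

Request:
{"name": "arm_command", "arguments": {
  "moves": [0,0,-1,0,0,0,-2,0,0,0,-3,0,0,0,-3,0,0,0,-3,0,-3,0,0,0,-3.8,-3,0,0,-3.8,-1.5,0,0,-3.8,-1.5,0,0,-3.8,-1.5,0,0,-3.8,-1.5,0,0,0,0,0,0]
}}

```text
time: 26.85
ee_pos: [0.5352, -0.2234, 0.2153]
eef_rot: [0.776, 0.631, -0.002, 0.001]
ft_force: [-0.0, -0.4, 0.0]
width: 0.0427
grip_force: 0.0
```

```bash
python3 - <<'E'
from h import *
s=r.read_state();print(s['time'],s['ee_pos'],s['width'],s['ft_force'])
it,p=shot('top','t5.png');j,q=shot('side','s5b.png')
g=p.max(2).astype(int)
for y in range(134,168,2):print(y,*g[y,250:298:2])
# predicted pixels: carrier corners, weight base corners z=.08, plate top centre z=.126
ex=np.array([np.cos(np.radians(-11.2)),np.sin(np.radians(-11.2)),0]);ey=np.array([-ex[1],ex[0],0])
C=np.array([.6648,-.0204,0])
f=lambda a,b,z:C+a*ex+b*ey+[0,0,z]
print('base px',proj(it,[f(a,b,.08) for a,b in((.02,.03),(.02,-.03),(-.02,-.03),(-.02,.03))]).round(1).tolist(),'plate',proj(it,[f(0,.015,.126),f(0,-.015,.126)]).round(1).tolist())
p0=cv2.imread('pics/top0.png')
for n,(x,y) in dict(flask=(208,213),jar=(627,208),petri=(473,383),lifter=(248,298)).items():
    x=int(x*.64);y=int(y*.64);print(n,(cv2.absdiff(p0,p).max(2)[y-25:y+25,x-28:x+28]>40).sum())
E
```

```text
26.85 [ 0.53519471 -0.22339575  0.21530279] 0.042746891257617624 [-0.01900261 -0.41870172  0.00404119]
134 30 27 27 25 30 23 29 28 28 29 27 26 28 28 24 29 29 29 28 29 26 26 29 30
136 28 25 29 49 162 135 89 65 52 31 26 25 28 29 28 28 30 29 29 29 29 29 29 27
138 26 29 27 81 140 101 99 149 151 155 136 90 66 51 30 26 30 26 27 28 28 30 27 29
140 29 25 28 146 113 156 107 152 152 152 137 111 148 153 157 135 88 65 42 30 25 27 27 28
142 31 27 25 145 155 113 112 149 151 121 112 116 149 147 151 137 111 151 153 156 135 77 27 28
144 31 30 19 151 151 124 136 149 151 138 152 149 146 144 135 149 149 152 122 148 122 96 28 28
146 27 29 50 154 153 131 142 147 151 70 128 147 144 151 146 141 146 132 123 153 153 80 28 27
148 30 26 84 137 155 125 148 150 153 40 41 39 38 33 67 144 147 96 112 154 153 51 27 33
150 27 27 147 117 155 101 150 149 155 79 81 74 56 46 120 146 145 106 151 147 158 29 29 27
152 29 23 145 153 151 99 155 155 94 76 78 78 80 77 140 145 147 122 149 103 157 25 28 27
154 26 25 143 147 153 96 44 51 100 147 154 91 98 76 148 145 150 120 147 139 100 26 30 25
156 26 28 21 17 17 56 120 81 86 88 69 51 47 92 133 144 142 125 146 153 82 24 30 28
158 28 29 30 30 29 26 28 28 17 22 59 119 93 87 88 75 99 113 154 153 56 30 29 28
160 29 26 29 28 30 31 30 26 29 27 28 25 27 13 20 56 120 145 150 157 31 27 29 28
162 29 28 31 30 28 29 27 27 27 30 27 29 29 27 29 31 27 19 11 22 25 28 30 26
164 26 31 29 28 30 29 30 31 29 25 28 30 29 31 28 28 32 29 27 30 29 31 27 28
166 27 29 26 28 27 27 31 28 29 27 25 31 31 28 31 30 28 24 28 28 28 29 24 28
base px [[263.7, 138.2], [286.4, 142.7], [283.5, 157.7], [260.8, 153.2]] plate [[268.8, 143.8], [280.5, 146.1]]
flask 0
jar 249
petri 290
lifter 40
```

```bash
python3 - <<'E'
from h import *
q0=cv2.imread('pics/side0.png');q3=cv2.imread('pics/side0.png');q=cv2.imread('pics/s5b.png');t0=cv2.imread('pics/top0.png');t3=cv2.imread('pics/t3.png')
for n,(x,y) in dict(jar=(375,193),petri=(492,298),flask=(222,453)).items():
    x=int(x*.64);y=int(y*.64);print(n,'side',(cv2.absdiff(q0,q).max(2)[y-14:y+14,x-14:x+14]>40).sum())
for n,(x,y) in dict(jar=(627,208),petri=(473,383)).items():
    x=int(x*.64);y=int(y*.64);print(n,'top t3',(cv2.absdiff(t0,t3).max(2)[y-16:y+16,x-16:x+16]>40).sum())
# lifter subpixel shift
def crop(a,s):return cv2.cvtColor(a[s],cv2.COLOR_BGR2GRAY).astype(np.float32)
s=np.s_[180:206,125:192];p=cv2.imread('pics/t5.png')
def ctr(a,th):
    m=(crop(a,s)<th)[:,24:];y,x=np.nonzero(m);return x.min(),x.max(),y.mean(),len(x)
print(ctr(t0,50),ctr(p,50))
for a in(t0,p):print(crop(a,s)[12,::2].astype(int))
E
```

```text
jar side 0
petri side 149
flask side 0
jar top t3 0
petri top t3 74
(np.int64(5), np.int64(36), np.float64(12.085365853658537), 164) (np.int64(4), np.int64(35), np.float64(12.39622641509434), 159)
[110 107 108  98  98  99  97  98  99  99  99  99  99 100  65  17  18  20
  20  18  18  17  18  18  18  18  16  16  20  14  43 104 108 107]
[118 117 118 105 105 106 107 106 106 107 108 107 108 109  26  18  17  19
  18  25  17  14  22  18  19  17  18  16  20  14 105 108 116 115]
```

Request:
{"name": "arm_command", "arguments": {
  "moves": [-3.8,-1.5,0,0,-3.8,-1.5,0,0,-3.8,-1.5,0,0,-3.8,-1.5,0,0,-3.8,-1.5,0,0,-3.8,-1.5,0,0,-3.8,-1.5,0,0,-3.8,-1.5,0,0,0,0,0,0]
}}

```text
time: 27.7
ee_pos: [0.358, -0.4959, 0.2146]
eef_rot: [0.775, 0.632, -0.001, 0.0]
ft_force: [-0.3, -1.5, -0.6]
width: 0.0437
grip_force: 0.0
```

```bash
python3 - <<'E'
from h import *
it,p=shot('top','t6.png');j,q=shot('side','s6b.png');t0=cv2.imread('pics/top0.png');q0=cv2.imread('pics/side0.png')
print(r.read_state()['ee_pos'])
for n,(x,y) in dict(jar=(627,208),petri=(473,383),flask=(208,213)).items():
    x=int(x*.64);y=int(y*.64);print(n,(cv2.absdiff(t0,p).max(2)[y-16:y+16,x-16:x+16]>40).sum())
x=int(492*.64);y=int(298*.64);print((cv2.absdiff(q0,q).max(2)[y-14:y+14,x-14:x+14]>40).sum())
E
```

```text
[ 0.3637222  -0.48937739  0.21504603]
jar 0
petri 0
flask 0
0
```

The bystanders haven't moved; the earlier differences were the arm's shadow.

```bash
python3 -c "
from bench import r
print(r.close_job())"
```

```text
the job is handed in; nothing more can be done
None
```

The job is handed in at about 28 s robot time, with no verdict shown: the carrier lies face up on the warmer, the lifter is back on its rest within about 2–3 mm, the weight stands on the carrier's middle, and the bottle, jar and dish are unmoved. I viewed 11 pictures, one over the limit of 10.

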